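# Find the socket that fits the centrifuge drive nut

### The job

On the pipette service bench a centrifuge drive unit has its cover off, and one of the three sockets on the rack fits the hex nut at the centre of its collar. Find that one, trying sockets on the nut as needed: it slips down until the nut is fully home in its bore, with no more than a little play. Finish while still gripping it, upright and fully seated on that nut; any socket that does not fit goes back standing upright on the rack, and the jar, pipette and tool case nearby are left alone.

Things in the scene. Friction and masses are not known exactly. Their poses are not given: they have to be found in the camera images.
- hub: White centrifuge drive unit, fixed, 56 mm high, x from -75 to +115 mm, y +-100 mm of its origin, which lies on the bench straight below the axis of the nut to be fitted; z up. The nut stands on a round collar, top 60 mm above the origin; it cannot turn, has flats facing the unit's +-y (corners on +-x) and a chamfered top. Two other nuts are parked as spares at the back (x = +85, y = +-60 mm).
- nut_seat (a point): Centre of the collar's top, where the nut's underside rests (axes as the unit's). The nut is one of three, not told which: 22 mm across flats and 32 mm tall, or 27 and 26, or 32 and 20.
- nut_above (a point): Point on the nut's axis 50 mm above the collar. Fully home, the nut's top meets the end of the socket's 18 mm bore: mouth 14, 8 or 2 mm above the collar (22, 27, 32 nut, socket of that size). Too small a socket stops with its mouth at the nut's top or up to 4 mm below. Too large a one drops loosely on until its bore's end rests on the nut, mouth 18 mm below the nut's top; that is no fit.
- socket_s: Small socket, for the 22 mm nut: bore 24 mm across flats, cup 38 mm across. Origin: centre of its mouth (underside), z up. Steel cup 26 mm tall, hex bore 18 mm deep, open below (flats face +-y; 1.5 mm lead-in), under a black grip block, 32 mm along x, 20 along y, 26 to 66 mm above the origin. 130 to 220 g. Starts on any peg, yaw within about 0.5 rad of the rack.
- socket_m: Medium socket, for the 27 mm nut: bore 29 mm across flats, cup 43 mm across. Origin: centre of its mouth (underside), z up. Steel cup 26 mm tall, hex bore 18 mm deep, open below (flats face +-y; 1.5 mm lead-in), under a black grip block, 32 mm along x, 20 along y, 26 to 66 mm above the origin. 130 to 220 g. Starts on any peg, yaw within about 0.5 rad of the rack.
- socket_l: Large socket, for the 32 mm nut: bore 34 mm across flats, cup 48 mm across. Origin: centre of its mouth (underside), z up. Steel cup 26 mm tall, hex bore 18 mm deep, open below (flats face +-y; 1.5 mm lead-in), under a black grip block, 32 mm along x, 20 along y, 26 to 66 mm above the origin. 130 to 220 g. Starts on any peg, yaw within about 0.5 rad of the rack.
- rack: Grey socket rack, fixed: plate 85 x 235 x 12 mm, origin at the centre of its underside on the bench, z up. Three upright pegs 14 mm thick and 10 mm high stand on it at y = -75, 0 and +75 mm (x = 0); a racked socket stands on the plate with the peg inside its bore.
- jar: Bystander: white screw-cap jar, 52 mm wide, 60 mm tall, origin at the centre of its base. Leave alone.
- pipette: Bystander: white pipette lying on the bench, about 230 mm long along x (from -125 to +105 mm of the origin) and 24 mm high. Leave alone.
- case: Bystander: flat open red tool case, 75 x 130 x 22 mm, fixed, origin at the centre of its underside. Leave alone.

How it is judged:
At the end, for the whole second after the job is handed in: The socket matching the central nut is on it: axes within 3 mm, upright within 0.06 rad, mouth at its seated height over the collar (small 14, medium 8, large 2 mm; +2.5/-3 mm), still, gripped with over 3 N. The other two stand upright, released, on the rack plate, not moving (((horizontal distance between socket_s and hub below 0.003 m and height (world z) of socket_s between 0.071 and 0.0765 m and angle between socket_s's own z axis and vertical below 0.06 rad and linear speed of socket_s below 0.02 m/s and angular speed of socket_s below 0.2 rad/s and contact force between the fingers and socket_s above 3 N and (z of socket_m in the frame of rack between 0.008 and 0.017 m and x of socket_m in the frame of rack between -0.03 and 0.03 m and y of socket_m in the frame of rack between -0.105 and 0.105 m and angle between socket_m's own z axis and vertical below 0.1 rad and linear speed of socket_m below 0.03 m/s and contact force between the fingers and socket_m below 0.2 N) and (z of socket_l in the frame of rack between 0.008 and 0.017 m and x of socket_l in the frame of rack between -0.03 and 0.03 m and y of socket_l in the frame of rack between -0.105 and 0.105 m and angle between socket_l's own z axis and vertical below 0.1 rad and linear speed of socket_l below 0.03 m/s and contact force between the fingers and socket_l below 0.2 N)) or (horizontal distance between socket_m and hub below 0.003 m and height (world z) of socket_m between 0.065 and 0.0705 m and angle between socket_m's own z axis and vertical below 0.06 rad and linear speed of socket_m below 0.02 m/s and angular speed of socket_m below 0.2 rad/s and contact force between the fingers and socket_m above 3 N and (z of socket_s in the frame of rack between 0.008 and 0.017 m and x of socket_s in the frame of rack between -0.03 and 0.03 m and y of socket_s in the frame of rack between -0.105 and 0.105 m and angle between socket_s's own z axis and vertical below 0.1 rad and linear speed of socket_s below 0.03 m/s and contact force between the fingers and socket_s below 0.2 N) and (z of socket_l in the frame of rack between 0.008 and 0.017 m and x of socket_l in the frame of rack between -0.03 and 0.03 m and y of socket_l in the frame of rack between -0.105 and 0.105 m and angle between socket_l's own z axis and vertical below 0.1 rad and linear speed of socket_l below 0.03 m/s and contact force between the fingers and socket_l below 0.2 N)) or (horizontal distance between socket_l and hub below 0.003 m and height (world z) of socket_l between 0.059 and 0.0645 m and angle between socket_l's own z axis and vertical below 0.06 rad and linear speed of socket_l below 0.02 m/s and angular speed of socket_l below 0.2 rad/s and contact force between the fingers and socket_l above 3 N and (z of socket_s in the frame of rack between 0.008 and 0.017 m and x of socket_s in the frame of rack between -0.03 and 0.03 m and y of socket_s in the frame of rack between -0.105 and 0.105 m and angle between socket_s's own z axis and vertical below 0.1 rad and linear speed of socket_s below 0.03 m/s and contact force between the fingers and socket_s below 0.2 N) and (z of socket_m in the frame of rack between 0.008 and 0.017 m and x of socket_m in the frame of rack between -0.03 and 0.03 m and y of socket_m in the frame of rack between -0.105 and 0.105 m and angle between socket_m's own z axis and vertical below 0.1 rad and linear speed of socket_m below 0.03 m/s and contact force between the fingers and socket_m below 0.2 N)))); the arm keeps its last pose, push and grip.
It fails at once if the jar is moved by more than 20 mm (distance of jar from where it was at the start of the episode above 0.02 m).
It fails at once if the pipette is moved by more than 20 mm (distance of pipette from where it was at the start of the episode above 0.02 m).
It fails at once if the tool case is pressed with more than 3 N (contact force between anything else and case above 3 N).
It also fails if it takes over 64 s, if anything falls off the work surface, if the arm or the gripper's body presses on something with over 40 N, if the wrist force passes 120 N, or if a joint passes its speed limit or range.

### The arm

A 7-joint arm with a two-finger parallel gripper is mounted at the origin on the work surface. World frame = base frame: x ahead of the robot, y to its left, z up, the work surface at z = 0. Lengths are in m, angles in rad, forces in N, time in s.
With the tool pointing down it reaches from about 0.35 to 0.9 m from the base axis. Payload 8.1 kg.
Tool frame: the origin (TCP) lies where the fingers leave the gripper's body, on its centre line; the fingertips stand 66 mm ahead of it and the grasp point (between the pads) lies 47 mm ahead of it; z points along the fingers, y is the line along which they close (so a half turn about z gives the same grasp; the last joint's range is limited). The gripper opens to 92 mm and grips with 3 to 60 N. Pads are 19 mm wide; open, the fingers measure 130 mm over their backs; the gripper's body (75 mm by 190 mm) begins 47 mm behind the grasp point.
Start: joints at [-0.103, 0.434, 0.025, 1.573, -0.012, 1.134, -0.075], TCP at [0.625, -0, 0.292] pointing down, gripper open.
Joint ranges: [-2.62, 2.62], [-0.44, 2.09], [-1.27, 1.32], [0.08, 2.57], [-1.32, 4.46], [0.12, 2], [-2.74, 2.74]. Speed limits (rad/s): [2.22, 2.22, 3.01, 3.01, 3.14, 3.14, 3.14].

### API

Orientations are given as a rotation vector (axis times angle).
In Python, from cell import arm gives the robot as it stands.
- The arm moves only by the tool send_rows, never from a script. Its argument "motion" is text: rows parted by semicolons, each of 7 numbers parted by spaces: the closure, from 0 (fully open) to 1 (shut), then the shift along the world's x, y, z in m, then the turn, a rotation vector about the world's x, y, z in degrees. A call has 1 to 5 rows; each row shifts and turns the commanded pose from where the row before left it; what a row does not reach is not made up. A row lasts 1/8 s, in which the tool goes at most 62.5 mm and 10.7 degrees, less where a joint would pass 70% of its speed; a pose out of reach is approached as far as the arm can. A call is refused whole if a number of a shift passes 0.0625 or a number of a turn 10.7, either way. A call with a gripper value outside its range is refused whole. The fingers move at their own pace and stop on an object; "force" is the grip in N (left out, the last holds). Time passes only in rows, so rows that do not move let the fingers close. It gives the time, the measured TCP pose, the force, the opening and the grip force at its end, in the units of the state.
- arm.observe(): the state, without advancing time (a new reading comes with each control period).
- arm.get_image(name): name is "scene" or "side" or "wrist"; returns (picture, depth): 420x560x3 uint8, blue, green, red; 420x560 float32, m along the optical axis (not along the pixel's ray), 0 where there is no reading.
- arm.camera_model(name): a dict with "fx", "fy", "cx", "cy" (pixels), "view" (4x4, takes a point from world to camera coordinates). Camera axes: x right, y down, z forward; pixel columns grow to the right and rows downward; lengths in m; the calibration is good to about 2 mm. A picture is of the moment at which its call begins: read the wrist's pose just before it. camera_model takes no time and is no camera call; for the wrist camera it gives the pose at the moment of the call.
- arm.sign_off(): hands the job in; it is judged then, once.
The state is a dict: "clock": time; "joints": joint angles; "dq": joint speeds; "joint_efforts": joint torques, N m; "position": TCP position; "ee_rot": TCP orientation; "force": force on the tool from outside, world axes, zero at the start; "ft_torque": the same for the moment, N m; "width": opening from 0.0 (shut) to 1.0 (fully open); "gripper_force": force on a finger pad.
Only numpy, scipy, OpenCV 4.12 (cv2) and the standard library are available. Lean on these libraries where they do the work, as an engineer would, in place of code of your own. Each camera call takes 0.05 s, during which the arm holds its last target. There are 200 camera calls.

## Working session

There is one attempt and no reset: what is moved stays moved. The work goes in short steps, Python scripts to look and compute and a tool call to move; the robot and the scene stay as the last step left them, time stands still between calls to the robot, and variables do not carry over. Pictures are saved under pics/ and viewed, at most 10 in all, crops included, and the job is handed in when it is done.

Besides the shell and the picture viewer there is one more tool, called as name(argument=value, ...), one argument or row to a line, values as JSON. send_rows: Moves the arm, as the interface text tells. Its arguments: {"type":"object","properties":{"motion":{"type":"string"},"force":{"type":"number"}},"required":["motion"]}

```bash
mkdir -p pics
python3 - <<'E'
from cell import arm
import cv2,numpy as np
for n in ("scene","side","wrist"):
    m=arm.camera_model(n); p,d=arm.get_image(n)
    np.savez(f"pics/{n}0.npz",p=p,d=d,K=[m['fx'],m['fy'],m['cx'],m['cy']],V=m['view'])
    cv2.imwrite(f"pics/{n}0.png",p); print(n,m['fx'],np.round(np.linalg.inv(m['view']),3).tolist(),(d>0).mean())
s=arm.observe(); print(s)
E
```

```text
scene 534.654774326058 [[0.508, 0.68, -0.528, 1.146], [0.861, -0.404, 0.308, -0.261], [-0.004, -0.611, -0.791, 0.905], [0.0, 0.0, 0.0, 1.0]] 0.9959481292517007
side 522.2692329009275 [[0.926, -0.284, 0.249, 0.348], [-0.377, -0.679, 0.63, -0.524], [-0.01, -0.677, -0.736, 0.78], [0.0, 0.0, 0.0, 1.0]] 0.9957100340136055
wrist 364.55913342167037 [[1.0, 0.001, -0.002, 0.626], [0.0, -0.967, -0.255, 0.069], [-0.003, 0.255, -0.967, 0.384], [0.0, 0.0, 0.0, 1.0]] 0.9960331632653061
{'clock': 0.15, 'joints': array([-0.10263173,  0.4350345 ,  0.02502073,  1.57383906, -0.01159262,
        1.13399569, -0.07513946]), 'dq': array([ 0.00047061, -0.00194896, -0.00018509, -0.00255724,  0.00182021,
        0.00012386, -0.000263  ]), 'joint_efforts': array([ 9.13879558e-04, -6.68263149e+01,  9.85680185e-01, -3.14695251e+01,
       -6.03506877e-02,  3.94195947e-02,  8.07748006e-05]), 'position': array([ 6.24713981e-01, -4.60904648e-05,  2.91662382e-01]), 'ee_rot': array([-2.22107179e+00, -2.22081634e+00,  1.39291590e-03]), 'force': array([-0.10459899,  0.88796819,  0.43509641]), 'ft_torque': array([ 0.01494705, -0.03034185, -0.01321593]), 'gripper_force': 0.0, 'width': 0.9999551116127473}
```

View pics/scene0.png

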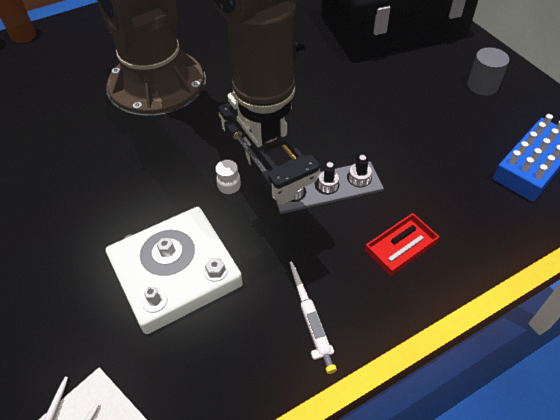

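View pics/wrist0.png

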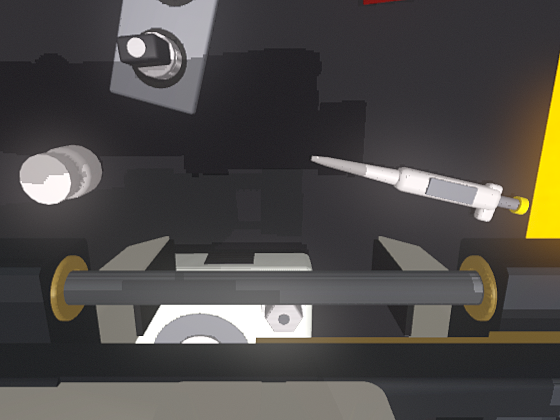

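The scene view shows the hub at about (172,265), with its central nut at (166,247). The rack pegs and sockets are at about (295,190), (328,180) and (360,172), the jar at (228,177), the pipette at (315,325) and the case at (402,243). In the wrist view one socket is at (150,60) and the hub is partly hidden.

```bash
cat > h.py <<'E'
import numpy as np,cv2
from cell import arm
def grab(n,save=None):
    m=arm.camera_model(n); p,d=arm.get_image(n)
    if save: cv2.imwrite(f"pics/{save}.png",p)
    return p,d,cloud(d,[m['fx'],m['fy'],m['cx'],m['cy']],m['view'])
def cloud(d,K,V):
    v,u=np.mgrid[:d.shape[0],:d.shape[1]]
    P=np.stack([(u-K[2])/K[0]*d,(v-K[3])/K[1]*d,d],-1)
    P[d<=0]=np.nan
    T=np.linalg.inv(V); return P@T[:3,:3].T+T[:3,3]
def blobs(W,m,minn=15):
    n,l,s,c=cv2.connectedComponentsWithStats(m.astype(np.uint8))
    return [(c[i].round(),l==i) for i in range(1,n) if s[i,4]>=minn]
E
python3 - <<'E'
from h import *
np.set_printoptions(precision=4,suppress=True)
for n in("scene","side","wrist"):
    f=np.load(f"pics/{n}0.npz");W=cloud(f['d'],f['K'],f['V']);z=W[...,2];p=f['p'].astype(int)
    bright=p.min(-1)>60
    bench=(abs(z)<.01); print(n,"bench z",np.nanmedian(z[bench]))
    ok=(W[...,0]>.3)&(W[...,0]<.95)&(abs(W[...,1])<.5)
    for name,lo,hi in(("plate",.008,.016),("hubtop",.052,.0585),("nut",.076,.1),("grip",.07,.084)):
        for c,m in blobs(W,ok&(z>lo)&(z<hi),25):
            q=W[m];r=cv2.minAreaRect((q[:,:2]*1000).astype(np.float32))
            print(name,c,len(q),"z",np.median(q[:,2]),q[:,2].max(),"med",np.median(q[:,:2],0),"rect",np.round(r[0],1),np.round(r[1],1),round(r[2],1), "col",p[m].mean(0).round())
E
```

```text
scene bench z 0.001531141221785992
plate [333. 191.] 1551 z 0.013186715878272914 0.015999472193210074 med [0.554  0.1918] rect [535.9 183.2] [236.4  88.4] 76.3 col [121. 114. 115.]
plate [230. 190.] 55 z 0.012012081548022802 0.015938016010149436 med [ 0.4396 -0.0029] rect [435.   -0.8] [47.  16.7] 75.9 col [111. 112. 117.]
plate [405. 230.] 152 z 0.012013153245606645 0.01597843611541383 med [0.7088 0.2811] rect [710.6 244.6] [136.9  57. ] 67.7 col [18. 19. 99.]
plate [403. 234.] 128 z 0.013650937878605662 0.015946972125418735 med [0.723  0.2469] rect [722.9 248.6] [13.2 61.4] 4.7 col [30. 28. 45.]
plate [405. 248.] 177 z 0.012058034360488357 0.015958967421522585 med [0.7519 0.2298] rect [751.3 232.3] [11.7 91.2] 4.8 col [200. 197. 207.]
plate [397. 258.] 148 z 0.011805008357069935 0.01597507447538582 med [0.7716 0.1725] rect [768.3 218. ] [149.5  65.7] 67.0 col [18. 19. 97.]
plate [294. 273.] 52 z 0.014838430646599288 0.01599972576567399 med [0.6877 0.0086] rect [690.6  10.2] [ 9.  55.7] 74.0 col [140. 140. 147.]
plate [319. 358.] 45 z 0.014279383938066381 0.015971374300449814 med [ 
[... 6787 characters left out ...]
p [216. 324.] 4637 z 0.05602158207109609 0.0584967115715882 med [ 0.5661 -0.1456] rect [ 572.6 -144.8] [181.5  44.8] 0.6 col [221. 220. 220.]
nut [137.  47.] 987 z 0.07788683849465117 0.0810348739888429 med [0.519 0.114] rect [518.4 114. ] [31.5 19.5] 5.1 col [125. 122. 125.]
nut [284. 317.] 802 z 0.07951839214711531 0.08217103622766309 med [ 0.6348 -0.1225] rect [ 634.5 -124.1] [35.1 30.5] 1.2 col [210. 208. 213.]
grip [139.  48.] 1154 z 0.07766626444382732 0.0810348739888429 med [0.5198 0.1135] rect [518.4 114.3] [32.  20.3] 4.3 col [117. 114. 117.]
grip [284. 317.] 839 z 0.07946409847559749 0.08217103622766309 med [ 0.6348 -0.1222] rect [ 634.7 -124.1] [35.7 30.5] 1.2 col [206. 204. 209.]
```

View pics/side0.png

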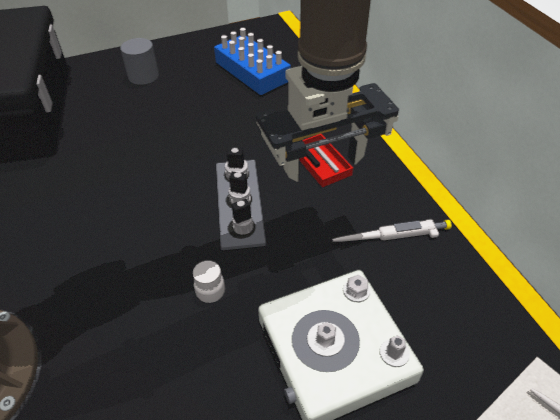

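The side view shows three nuts on the hub, with the central one at (326,332), and the three sockets at (235,155), (238,185) and (241,215). By height, the central nut is the 27 mm one: its top is about 26 mm above the collar, while the spares read 20 and 32 mm. Next I measure the cup diameters to find the medium socket.

Run:
```python
from h import *
from scipy.optimize import least_squares
C=dict(A=(.5178,.1133),B=(.537,.186),C=(.5552,.257))
for n in("scene","side","wrist"):
    f=np.load(f"pics/{n}0.npz");W=cloud(f['d'],f['K'],f['V']);dz=.0015 if n!="wrist" else 0
    W=W.reshape(-1,3)
    for k,c in C.items():
        r=np.hypot(*(W[:,:2]-c).T); z=W[:,2]-dz
        q=W[(r<.035)&(z>.017)&(z<.034)]
        if len(q)<20: continue
        s=least_squares(lambda x:np.hypot(q[:,0]-x[0],q[:,1]-x[1])-x[2],[*c,.02],loss='soft_l1',f_scale=.001)
        t=W[(r<.035)&(z>.0355)&(z<.0405)]
        print(n,k,len(q),"centre",s.x[:2].round(4),"dia",(2000*s.x[2]).round(1),"top ring rmax",np.percentile(np.hypot(*(t[:,:2]-c).T),[90,97]).round(4) if len(t) else 0)
```

```text
scene A 53 centre [0.5174 0.1121] dia 37.5 top ring rmax [0.0191 0.0204]
scene B 102 centre [0.5367 0.1861] dia 41.7 top ring rmax [0.0208 0.0217]
scene C 123 centre [0.5542 0.2566] dia 47.2 top ring rmax [0.0235 0.0241]
side A 118 centre [0.5177 0.1144] dia 37.6 top ring rmax [0.0187 0.0192]
side B 71 centre [0.5369 0.1885] dia 42.5 top ring rmax [0.0204 0.0214]
side C 45 centre [0.5547 0.2587] dia 47.8 top ring rmax [0.0231 0.024 ]
wrist A 214 centre [0.5179 0.1143] dia 37.9 top ring rmax [0.0187 0.0193]
```

send_rows(
  motion="0 -0.022 0.047 -0.01 0 0 -8; 0 -0.022 0.047 -0.01 0 0 -8; 0 -0.022 0.047 -0.01 0 0 -8; 0 -0.022 0.046 -0.01 0 0 -8; 0 0 0 0 0 0 0",
  force=25,
)

```text
clock: 0.78
position: [0.5342, 0.192, 0.2512]
ee_rot: [-2.741, -1.53, 0.003]
force: [-0.7, -0.6, 0.1]
width: 1.002
gripper_force: 0.0
```

```bash
cat > look.py <<'E'
from h import *
from scipy.spatial.transform import Rotation as R
np.set_printoptions(precision=4,suppress=True)
def pose():
    s=arm.observe();M=R.from_rotvec(s['ee_rot']).as_matrix();y=M[:,1]
    print("t",s['clock'],"tcp",s['position'],"tilt",M[:2,2],"yaw",np.degrees(np.arctan2(y[1],y[0])).round(2),"F",s['force'],"w",s['width'],"g",s['gripper_force'])
E
python3 - <<'E'
from look import *
pose()
p,d,W=grab("wrist","w1");z=W[...,2]
for c,m in blobs(W,(z>.073)&(z<.085)&(W[...,1]>.05),100):
    q=W[m];print(c,len(q),np.median(q[:,2]),cv2.minAreaRect((q[:,:2]*1000).astype(np.float32)))
E
```

```text
t 0.775 tcp [0.5342 0.192  0.2512] tilt [-0.0028  0.0013] yaw -31.66 F [-0.6816 -0.6272  0.1384] w 1.0018082281791565 g 0.0
[250. 109.] 1270 0.07768672743291824 ((555.1821899414062, 258.37469482421875), (19.97703742980957, 32.11316680908203), 63.26019287109375)
[280. 203.] 1061 0.07762399008907017 ((537.3509521484375, 187.92291259765625), (20.587997436523438, 31.870988845825195), 52.83479690551758)
```

View pics/w1.png

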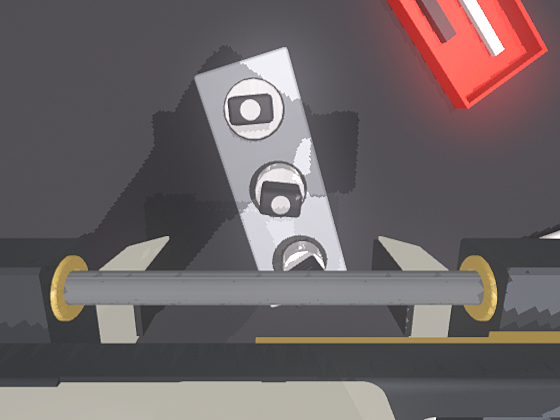

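The wrist view shows the large socket at (250,109), the medium at (280,203) and the small, partly hidden, at (300,255). The medium block is at yaw -37°, so I'm going down on it.

send_rows(
  motion="0.3 0 0 -0.02 0 0 -5; 0.3 0 0 -0.04 0 0 0; 0.3 0 0 -0.04 0 0 0; 0.3 0 0 0 0 0 0",
)

```text
clock: 1.32
position: [0.536, 0.1848, 0.15]
ee_rot: [2.812, 1.4, -0.009]
force: [0.4, -1.1, 1.1]
width: 0.701
gripper_force: 0.0
```

```bash
python3 -c "
from look import *
pose()"
```

```text
t 1.325 tcp [0.536  0.1848 0.15  ] tilt [-0.0047 -0.003 ] yaw -37.07 F [ 0.3977 -1.1098  1.076 ] w 0.7010036016896914 g 0.0
```

send_rows(
  motion="0.3 0.001 0.002 -0.02 0 0 0; 0.3 0 0 -0.02 0 0 0; 0.3 0 0 0 0 0 0; 0.3 0 0 0 0 0 0",
)

```text
clock: 1.82
position: [0.5391, 0.1888, 0.1139]
ee_rot: [2.812, 1.401, 0.003]
force: [0.8, -0.1, 0.5]
width: 0.704
gripper_force: 0.0
```

send_rows(
  motion="0.3 -0.001 -0.001 -0.004 0 0 0; 1 0 0 0 0 0 0; 1 0 0 0 0 0 0; 1 0 0 0 0 0 0; 1 0 0 0 0 0 0",
)

```text
clock: 2.45
position: [0.5371, 0.188, 0.1083]
ee_rot: [2.811, 1.402, 0.0]
force: [0.2, 0.2, -0.0]
width: 0.348
gripper_force: 25.0
```

```bash
python3 -c "
from look import *
pose()"
```

```text
t 2.45 tcp [0.5371 0.188  0.1083] tilt [ 0.0001 -0.    ] yaw -37.0 F [ 0.1957  0.2298 -0.0015] w 0.34772448149152824 g 24.988689422607422
```

send_rows(
  motion="1 0 0 0.03 0 0 0; 1 0 0 0.035 0 0 0; 1 0 0 0.035 0 0 0; 1 0.002 -0.03 0 0 0 -6; 1 0.002 -0.04 0 0 0 -6",
  force=40,
)

```text
clock: 3.08
position: [0.5409, 0.1183, 0.2086]
ee_rot: [-2.943, -1.099, -0.001]
force: [0.7, -0.0, -2.5]
width: 0.342
gripper_force: 40.0
```

send_rows(
  motion="1 0.002 -0.05 0 0 0 -6; 1 0.002 -0.05 0 0 0 -5; 1 0.002 -0.05 0 0 0 0; 1 0.002 -0.05 0 0 0 0; 1 0.002 -0.05 0 0 0 0",
)

```text
clock: 3.7
position: [0.5507, -0.1335, 0.2081]
ee_rot: [-3.034, -0.813, 0.001]
force: [0.6, -0.5, -1.5]
width: 0.349
gripper_force: 40.0
```

send_rows(
  motion="1 0 -0.04 0 0 0 0; 1 0 -0.014 0 0 0 0; 1 0 0 0 0 0 0; 1 0 0 0 0 0 0; 1 0 0 0 0 0 0",
)

```text
clock: 4.32
position: [0.5513, -0.1842, 0.2082]
ee_rot: [-3.033, -0.816, -0.0]
force: [-0.1, 0.0, -1.5]
width: 0.346
gripper_force: 40.0
```

Run:
```python
from look import *
pose()
s=arm.observe()
for n in("side","scene"):
    p,d,W=grab(n,n+"2");z=W[...,2]-.0015
    c=s['position'][:2]
    r=np.hypot(W[...,0]-c[0],W[...,1]-c[1])
    zc=s['position'][2]-.0963
    q=W[(r<.035)&(z>zc+.003)&(z<zc+.023)]
    print(n,"cup",len(q), end=" ")
    from scipy.optimize import least_squares
    x=least_squares(lambda x:np.hypot(q[:,0]-x[0],q[:,1]-x[1])-.0215,c,loss='soft_l1',f_scale=.001).x;print(x, q[:,2].min(),q[:,2].max())
    m=(z>.0835)&(z<.0885)&(np.hypot(W[...,0]-.549,W[...,1]+.186)<.022)
    q=W[m];print(" nut",len(q),np.median(q[:,2]) if len(q) else 0,cv2.minAreaRect((q[:,:2]*1000).astype(np.float32)) if len(q)>5 else "")
```

```text
t 4.325 tcp [ 0.5513 -0.1842  0.2082] tilt [-0.0001  0.0007] yaw -59.87 F [-0.1269  0.0148 -1.4951] w 0.34592418513275036 g 39.98736262321472
side cup 216 [ 0.551  -0.1834] 0.11644079133515028 0.1363305046258706
 nut 81 0.08718365691621777 ((544.6234741210938, -191.77285766601562), (13.589143753051758, 25.38483238220215), 56.25043487548828)
scene cup 163 [ 0.5502 -0.1856] 0.11638971140506515 0.13616478664621467
 nut 56 0.08719224989247126 ((556.3101806640625, -187.93653869628906), (25.86380386352539, 13.622316360473633), 75.4830322265625)
```

View pics/side2.png

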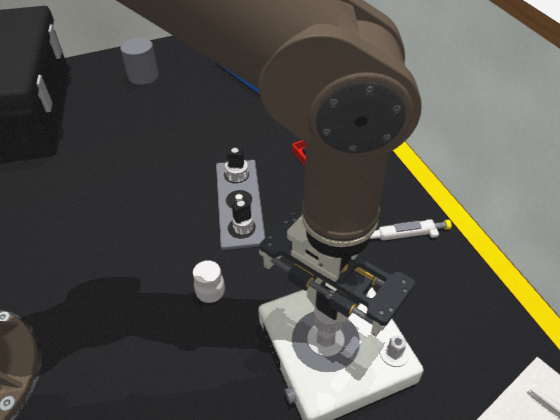

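The side view shows the medium socket held above the central nut at (326,315), with the other two still on the rack at (235,160) and (241,215). I'm shifting 1.5 mm in x and y and going down.

send_rows(
  motion="1 -0.0015 -0.0013 -0.01 0 0 0; 1 0 0 -0.01 0 0 0; 1 0 0 -0.004 0 0 0; 1 0 0 -0.003 0 0 0; 1 0 0 0 0 0 0",
)

```text
clock: 5.05
position: [0.5495, -0.1873, 0.181]
ee_rot: [-3.035, -0.813, 0.0]
force: [-0.1, 0.2, -1.3]
width: 0.348
gripper_force: 40.0
```

send_rows(
  motion="1 0 0 -0.002 0 0 0; 1 0 0 -0.002 0 0 0; 1 0 0 -0.001 0 0 0; 1 0 0 0 0 0 0",
)

```text
clock: 5.55
position: [0.5499, -0.1865, 0.1765]
ee_rot: [-3.034, -0.814, -0.001]
force: [-0.4, 5.0, 2.6]
width: 0.345
gripper_force: 40.0
```

send_rows(
  motion="1 0 0.001 -0.002 0 0 0; 1 0 0 -0.003 0 0 0; 1 0 0 -0.003 0 0 0; 1 0 0 0 0 0 0",
)

```text
clock: 6.05
position: [0.5496, -0.1859, 0.1676]
ee_rot: [-3.034, -0.813, 0.0]
force: [2.4, 5.9, -4.2]
width: 0.348
gripper_force: 40.0
```

send_rows(
  motion="1 0.0003 0.0005 -0.002 0 0 0; 1 0 0 -0.002 0 0 0; 1 0 0 -0.001 0 0 0; 1 0 0 0 0 0 0; 1 0 0 0 0 0 0",
)

```text
clock: 6.68
position: [0.5496, -0.1859, 0.1642]
ee_rot: [-3.034, -0.813, -0.0]
force: [-4.7, 5.8, 13.4]
width: 0.348
gripper_force: 40.0
```

```bash
python3 -c "
from look import *
pose(); grab('side','side3')"
```

```text
t 6.675 tcp [ 0.5496 -0.1859  0.1642] tilt [0.0002 0.0003] yaw -60.01 F [-4.699   5.8124 13.4075] w 0.3480241273083845 g 39.99342620372772
```

Run:
```python
from look import *
p,d,W=grab("side","side4");z=W[...,2]
for c,m in blobs(W,(z>.075)&(z<.09)&(W[...,1]>.05)&(W[...,0]<.65),60):
    q=W[m];print(c,len(q),np.median(q[:,2]),np.median(q[:,:2],0))
q=W[(z>.067)&(np.hypot(W[...,0]-.5496,W[...,1]+.1859)<.03)&(z<.1)];print("cup low z",np.percentile(q[:,2],[1,5]))
```

```text
[138.  55.] 187 0.08301545353350259 [0.4459 0.6872]
[53. 76.] 129 0.08295419937495851 [0.2417 0.676 ]
[ 26. 128.] 327 0.08249481189297192 [0.171  0.4916]
[234. 152.] 125 0.07911293274630549 [0.5541 0.255 ]
[240. 205.] 149 0.07928970372103372 [0.5171 0.1119]
cup low z [0.0694 0.0713]
```

View pics/side3.png

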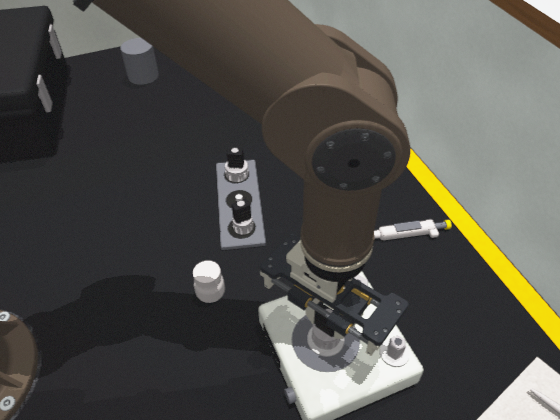

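The side view shows the medium socket down over the central nut at (326,338), still gripped. The other two stand untouched on the rack at (235,160) and (241,215), and the jar at (208,280) and the pipette are where they were. I'm handing in.

```bash
python3 -c "
from cell import arm
print(arm.sign_off())"
```

```text
the job is handed in; nothing more can be done
None
```

The medium socket fits: it is gripped, upright and seated on the central 27 mm nut (mouth about 8 mm above the collar), the small and large sockets were never moved from the rack, and the job is handed in (no verdict was returned).

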